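# Seat a circuit card in a bench dock with its ejector levers

### The job

Lift the circuit card out of its stand, set it upright in the slot of the dock so that its pins rest on the two open ejector levers, and let go of it. Then seat it by swinging the levers inward until both ends of the card are felt to bottom hard in the connector, working them in turn by steps so that the card never goes down far askew; press the levers gently (under 15 N, no forcing once it is home), do not push or hold the card itself as it goes down, and leave everything else on the bench where it is.

Things in the scene. Friction and masses are not known exactly. Their poses are not given: they have to be found in the camera images.
- dock: Low grey dock fixed to the worktop: base plate 96 x 230 x 12 mm with two black rails (112 mm long, tops about 60 mm above the worktop) and a slot between them. Origin: centre of the underside, on the worktop; x across the slot, y along it, z up. At each end of the slot (y = +85 and -85 mm, z = 52 mm) a steel ejector lever turns about an axis parallel to x.
- dock_slot (a point): Middle of the slot's mouth, 60 mm above the dock's origin. 6.5 mm wide, with lead-ins; 2.7 mm of play along y. Beyond each end, at y = +-61 mm, a narrow black connector post takes the shoulder of the card; its height differs by 7 mm from time to time. Home, the card has bottomed on both, its lower edge between 16.5 and 23.5 mm above the worktop.
- card: Dark green circuit card, 4 mm thick (x), 140 mm long (y), 90 mm high (z), 0.2 kg. Origin: middle of its lower edge. The lowest 30 mm is only 80 mm long and goes into the slot, either way round; above it the shoulders. A steel cross pin (8 x 22 mm) at y = +-66 mm, 37 mm up. Lower edge above the worktop: 10 mm in the stand, 33 to 35 on the open levers, 16.5 to 23.5 when home.
- card_grip (a point): Middle of the aluminium grip rail along the card's top, 80 mm above its lower edge: 12 mm thick (x), 110 mm long (y), 20 mm high.
- stand: Low aluminium card stand fixed to the worktop, 80 x 120 x 36 mm, with an upward-open slot along its y that holds the card's lower 26 mm with about 2 mm of play. Origin: centre of the underside.
- contact_left (a joint): Travel (m) of the connector's sprung contact towards the dock's +y end (in the post, 61 mm from the middle): 0 = free, standing 4 mm proud; 0.004 = pressed flush by the card's shoulder, so that this end of the card is fully home. Pushes up some 3.7 N when flush.
- contact_right (a joint): The same for the contact towards the dock's -y end.
- lever_left (a joint): Angle (rad) of the ejector lever at the dock's +y end: 0 = arm upright; 0.85 = fully open, arm leaning away from the card (to +y). Stays where left; 2 to 6 N at its tip moves it. A forked mouth below draws the card's pin down, 24 mm a rad; one in with the other open tilts the card too far. It stops hard, card bottomed, at 0.04 to 0.45, the angle not known beforehand.
- lever_right (a joint): The same for the lever at the dock's -y end: 0 = upright; 0.85 = fully open, leaning towards -y.
- lever_left_tip (a point): Top end of the left lever's arm, mid-thickness, 60 mm from its axis; black paddle 24 mm wide (x) and 16 mm long there, its outer face 3.5 mm outward of this point.
- lever_right_tip (a point): The same for the right lever.
- beaker_50: Small glass beaker, 44 mm across, 56 mm high; leave alone. Origin: centre of the underside.
- vial_c: Small capped vial, 25 mm across, 53 mm high; leave alone. Origin: centre of the underside.
- rubber_stopper: Rubber stopper, 35 mm across, 30 mm high; leave alone. Origin: centre of the underside.
- timer: Bench timer, 66 x 58 x 20 mm; leave alone. Origin: centre of the underside.
- petri_d: Petri dish, 90 mm across, 18 mm high; leave alone. Origin: centre of the underside.
- forceps: Forceps, 128 mm long, lying flat; leave alone. Origin: centre of the underside.
Things that resemble listed ones, but are neither listed nor needed, are in the scene too. Of the things like the card, leave any that is orange; of the rest the larger one is meant.

How it is judged:
By the outcome, as a careful person would: the job done as asked, in the order asked, and still so for the second after the job is handed in, with the robot touching nothing.
It also fails if it takes over 72 s, if anything falls off the work surface, if the arm or the gripper's body presses on something with over 40 N, if the wrist force passes 120 N, or if a joint passes its speed limit or range.

### The arm

A 6-joint arm with a two-finger parallel gripper is mounted at the origin on a cart in front of the work surface, level with it; the furniture and walls round the work are solid. World frame = base frame: x ahead of the robot, y to its left, z up, the work surface at z = 0. Lengths are in m, angles in rad, forces in N, time in s.
With the tool pointing down it reaches from about 0.35 to 0.975 m from the base axis. Payload 4.9 kg.
Tool frame: the origin (TCP) lies on the centre line of the jaws, within the pads' length; the fingertips stand 19 mm ahead of it and the grasp point (between the pads) is the TCP; z points along the fingers, y is the line along which they close (so a half turn about z gives the same grasp; the last joint's range is limited). The gripper opens to 85 mm and grips with 20 to 120 N. Pads are 22 mm wide; open, the fingers measure 114 mm over their backs; the gripper's body (76 mm by 85 mm) begins 54 mm behind the grasp point. The pads swing forward as they close: fully open they stand 13 mm farther back than shut.
Start: joints at [0.999, 0.053, 1.613, -0, 1.476, -0.119], TCP at [0.273, 0.562, 0.25] pointing down, gripper open.
Joint ranges: [-3.01, 3.01], [-1.01, 2.22], [0.06, 2.58], [-1.02, 4.17], [0.09, 2.62], [-3.14, 3.14]. Speed limits (rad/s): [2.57, 2.57, 3.14, 3.14, 3.14, 3.14].

### API

Orientations are given as a 3x3 rotation matrix whose columns are the frame's x, y, z axes.
In Python, from workcell import arm, vision gives the robot as it stands. The module is installed in compiled form; this text tells all that it offers.
- The arm moves only by the tool carry_out, never from a script. Its arguments are lists of equal length, an entry for each row: "linear": the shift along the tool's x, y, z normalised to -1 to 1, where 1 is 1 m, a list of three; "twist": the turn, a rotation vector about the tool's x, y, z normalised to -1 to 1, where 1 is pi rad, a list of three; "hand": the gripper command: -1 is shut, 1 is fully open, values between are in proportion. In form: {"linear": [[x, y, z], ...], "twist": [[rx, ry, rz], ...], "hand": [hand, ...]}. A call has 1 to 10 rows; each row shifts and turns the commanded pose from where the row before left it, along the tool's axes as they then stand; what a row does not reach is not made up. A row lasts 1/10 s, in which the tool goes at most 50 mm and 8.59 degrees, less where a joint would pass 70% of its speed; a pose out of reach is approached as far as the arm can. A call with a number of a shift or a turn outside -1 to 1 is refused whole. A call with a gripper value outside its range is refused whole. The fingers move at their own pace and stop on an object; the grip force is fixed at half the most. Time passes only in rows, so rows that do not move let the fingers close. It gives the time, the measured TCP pose, the force, the opening and the grip force at its end, in the units of the state.
- arm.read_state(): the state, without advancing time (a new reading comes with each control period).
- vision.camera(name): name is "scene" or "top" or "wrist"; returns a dict with "pixels" (384x512x3 uint8, blue, green, red), "vfov" (degrees; the focal length in pixels is half the picture's height over the tangent of half this angle, whatever the lens; pixels are square), "cx", "cy" (the principal point, pixels), "rvec" (rotation vector, rad) and "tvec" (3), from world to camera coordinates, as OpenCV has them. Camera axes: x right, y down, z forward; pixel columns grow to the right and rows downward; lengths in m; the calibration is good to about 2 mm. A picture is of the moment at which its call begins. There is no depth.
- arm.hand_in(): hands the job in; it is judged then, once.
The state is a dict: "clock": time; "joint_positions": joint angles; "dq": joint speeds; "joint_torque": joint torques, N m; "position": TCP position; "tcp_rot": TCP orientation; "wrist_force": force on the tool from outside, world axes, zero at the start; "moment": the same for the moment, N m; "finger_gap": opening from 0.0 (shut) to 1.0 (fully open); "grasp_force": force on a finger pad.
Only numpy, scipy, OpenCV 4.12 (cv2) and the standard library are available. Lean on these libraries where they do the work, as an engineer would, in place of code of your own. Each camera call takes 0.05 s, during which the arm holds its last target. There are 200 camera calls.

## Working session

There is one attempt and no reset: what is moved stays moved. The work goes in short steps, Python scripts to look and compute and a tool call to move; the robot and the scene stay as the last step left them, time stands still between calls to the robot, and variables do not carry over. Pictures are saved under pics/ and viewed, at most 10 in all, crops included, and the job is handed in when it is done.

Besides the shell and the picture viewer there is one more tool, called after "Request:" as a command line: name --argument value ..., lists and objects as JSON in quotes. carry_out: Moves the arm, as the interface text tells. Scaled input: -1 to 1 covers 1 m each way for a shift and pi rad each way for a turn. Its arguments: {"type":"object","properties":{"linear":{"type":"array","items":{"type":"array","items":{"type":"number","minimum":-1,"maximum":1}}},"twist":{"type":"array","items":{"type":"array","items":{"type":"number","minimum":-1,"maximum":1}}},"hand":{"type":"array","items":{"type":"number"}}},"required":["linear","twist","hand"]}

```bash
mkdir -p pics; cat > h.py <<'E'
import numpy as np, cv2
from workcell import arm, vision
def cam(n):
    c=vision.camera(n); p=c["pixels"]; f=p.shape[0]/2/np.tan(np.radians(c["vfov"])/2)
    K=np.array([[f,0,c["cx"]],[0,f,c["cy"]],[0,0,1]]); R=cv2.Rodrigues(np.array(c["rvec"],float))[0]
    return dict(img=np.array(p),K=K,R=R,t=np.array(c["tvec"],float).ravel())
def ray(c,uv):
    uv=np.atleast_2d(uv).astype(float)
    d=np.c_[uv,np.ones(len(uv))]@np.linalg.inv(c["K"]).T@c["R"]
    return -c["R"].T@c["t"],d
def plane(c,uv,z):
    o,d=ray(c,uv); return o+d*((z-o[2])/d[:,2])[:,None]
def proj(c,P):
    q=(np.atleast_2d(P)@c["R"].T+c["t"])@c["K"].T; return q[:,:2]/q[:,2:]
E
python3 - <<'E'
from h import *
a=cam("scene");b=cam("top")
np.save("a.npy",a,allow_pickle=True);np.save("b.npy",b,allow_pickle=True)
for n,c in(("scene",a),("top",b)):
    cv2.imwrite(f"pics/{n}0.png",cv2.resize(c["img"],(800,600),interpolation=cv2.INTER_CUBIC)); print(n,ray(c,[0,0])[0],c["K"][0,0],c["R"].round(3).tolist())
s=arm.read_state();print(s)
E
```

```text
scene [-0.24208036 -1.03027048  0.81585416] 478.91728278173855 [[0.779, -0.627, 0.007], [-0.306, -0.391, -0.868], [0.547, 0.674, -0.497]]
top [ 0.4016256  -0.04179236  0.96609657] 364.4358974237503 [[0.009, -1.0, 0.007], [-0.99, -0.01, -0.141], [0.141, -0.005, -0.99]]
{'clock': 0.1, 'joint_positions': array([ 9.98974902e-01,  5.32615400e-02,  1.61418221e+00,  9.01732119e-06,
        1.47599194e+00, -1.19021939e-01]), 'dq': array([-0.00039413, -0.00082124, -0.00425809, -0.00131978,  0.00017274,
       -0.00083876]), 'joint_torque': array([-1.18002749e-04, -3.94899380e+01, -3.71364856e+01, -1.47108240e-04,
        3.91133130e-03,  2.35613939e-06]), 'position': array([0.27314511, 0.56155671, 0.24918885]), 'tcp_rot': array([[-8.99225404e-01,  4.37484471e-01, -1.00493170e-03],
       [ 4.37485566e-01,  8.99224106e-01, -1.54497722e-03],
       [ 2.27755265e-04, -1.82892588e-03, -9.99998302e-01]]), 'wrist_force': array([0.12830461, 0.1103587 , 0.14512511]), 'moment': array([-0.04464759, -0.01844869, -0.0167833 ]), 'grasp_force': 0.0, 'finger_gap': 1.00233272739253}
```

View pics/scene0.png

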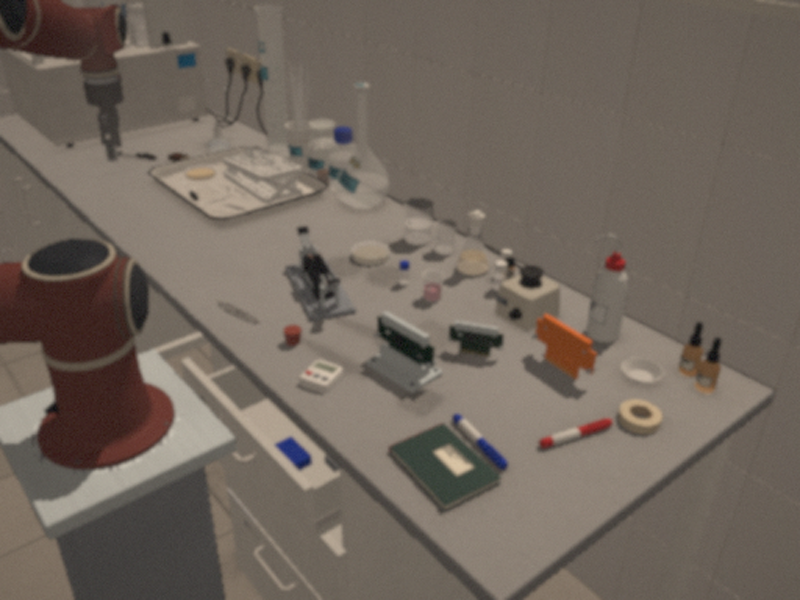

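View pics/top0.png

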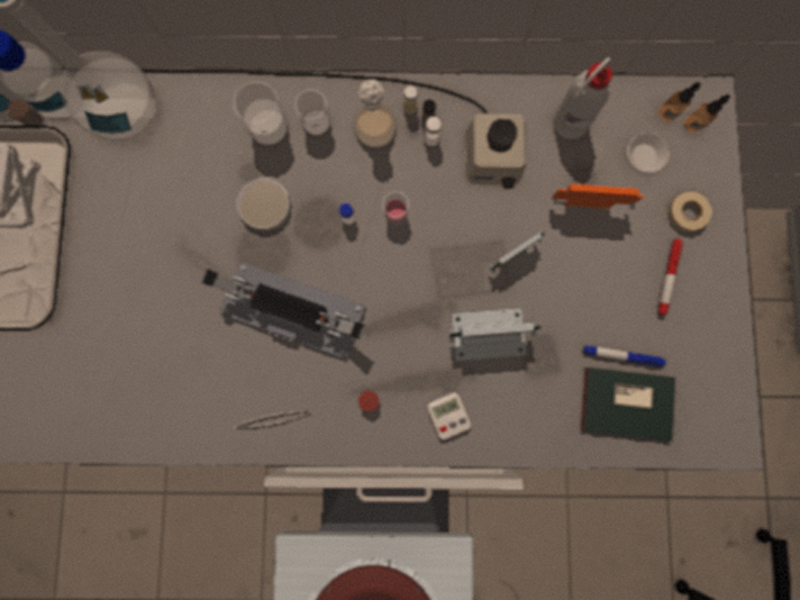

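The views show the white-railed card in its stand at about (490,325) in the top view. The smaller decoy card is at (515,255), and the orange one is at (598,195). The dock is at (300,310), slightly turned, with both levers open. I'll compute coarse positions, then look with the wrist camera.

```bash
python3 - <<'E'
from h import *
b=np.load("b.npy",allow_pickle=True).item();k=512/800
def P(u,v,z):return plane(b,[u*k,v*k],z)[0].round(4)
# lever tips (open): z=.052+.06cos.85=.092
print("tips",P(210,277,.092),P(356,328,.092))
print("rails",P(255,292,.06),P(325,318,.06))
print("grip",P(455,321,.09),P(522,322,.09), P(538,329,.05))
print("stand",P(453,360,.036),P(527,357,.036))
s=arm.read_state();R=s["tcp_rot"];print(R.round(3).tolist())
c=cam("wrist");o=ray(c,[0,0])[0];print("wrist cam",o,(o-s["position"])@R, (c["R"]@R).round(3).tolist(),c["K"])
E
```

```text
tips [0.5556 0.2566 0.092 ] [0.4783 0.028  0.092 ]
rails [0.5375 0.194  0.06  ] [0.4966 0.0804 0.06  ]
grip [ 0.4908 -0.1245  0.09  ] [ 0.4902 -0.2282  0.09  ] [ 0.4832 -0.2624  0.05  ]
stand [ 0.4326 -0.1262  0.036 ] [ 0.4385 -0.2467  0.036 ]
[[-0.899, 0.437, -0.001], [0.437, 0.899, -0.002], [0.0, -0.002, -1.0]]
wrist cam [0.21477942 0.59090776 0.37153896] [ 0.06535244  0.00063532 -0.12233659] [[0.0, 1.0, 0.001], [-0.965, 0.001, -0.264], [-0.264, -0.001, 0.965]] [[314.84071535   0.         255.43675184]
 [  0.         314.84071535 192.08808215]
 [  0.           0.           1.        ]]
```

Request:
carry_out --linear '[[-0.04,-0.027,0],[-0.04,-0.027,0],[-0.04,-0.027,0],[-0.04,-0.027,0],[-0.04,-0.027,0],[-0.04,-0.027,0],[-0.04,-0.027,0],[-0.04,-0.027,0],[-0.04,-0.027,0],[-0.04,-0.027,0]]' --twist '[[0,0,0],[0,0,0],[0,0,0],[0,0,0],[0,0,0],[0,0,0],[0,0,0],[0,0,0],[0,0,0],[0,0,0]]' --hand '[1,1,1,1,1,1,1,1,1,1]'

```text
clock: 1.15
position: [0.5155, 0.1423, 0.2501]
tcp_rot: [[-0.899, 0.438, 0.0], [0.438, 0.899, 0.0], [0.0, 0.0, -1.0]]
wrist_force: [0.5, -0.0, -0.1]
finger_gap: 1.001
grasp_force: 0.0
```

Request:
carry_out --linear '[[0,0,0],[0,0,0],[0,0,0],[0,0,0],[0,0,0],[0,0,0],[0,0,0],[0,0,0],[0,0,0],[0,0,0]]' --twist '[[0,0,0.046],[0,0,0.046],[0,0,0.046],[0,0,0.046],[0,0,0.046],[0,0,0.046],[0,0,0.046],[0,0,0.046],[0,0,0.046],[0,0,0.046]]' --hand '[1,1,1,1,1,1,1,1,1,1]'

```text
clock: 2.15
position: [0.5147, 0.1442, 0.2499]
tcp_rot: [[0.327, 0.945, -0.001], [0.945, -0.327, -0.0], [-0.0, -0.001, -1.0]]
wrist_force: [0.2, -0.8, -0.2]
finger_gap: 0.998
grasp_force: 0.0
```

```bash
python3 - <<'E'
from h import *
s=arm.read_state();print(s["position"],s["tcp_rot"].round(3).tolist(),s["joint_positions"].round(2))
c=cam("wrist");np.save("w1.npy",c,allow_pickle=True)
cv2.imwrite("pics/w1.png",cv2.resize(c["img"],(800,600),interpolation=cv2.INTER_CUBIC))
E
```

```text
[0.51474276 0.14416174 0.24986984] [[0.327, 0.945, -0.001], [0.945, -0.327, -0.0], [-0.0, -0.001, -1.0]] [ 0.13 -0.16  1.82 -0.    1.48  0.47]
```

View pics/w1.png

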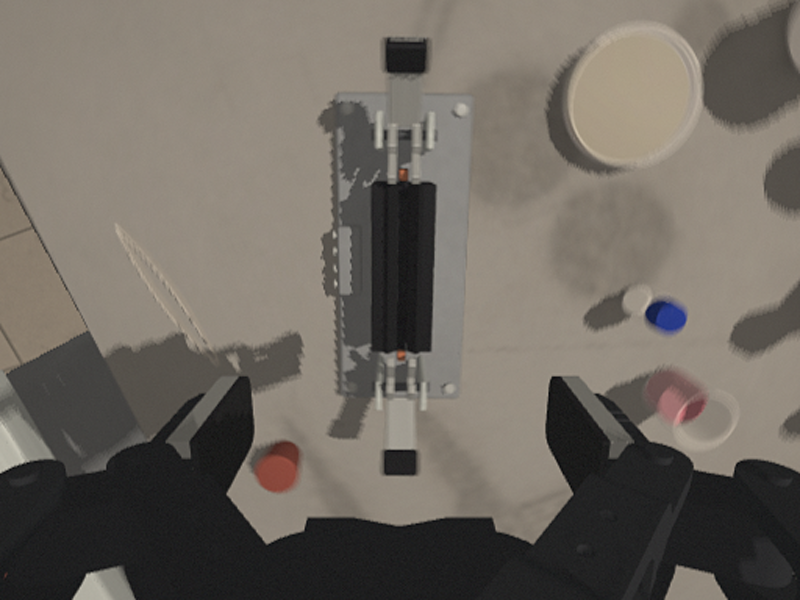

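The dock is sharp in the wrist view. Its rails run from (372..436,183) to (372..432,352), and the paddles are at (406,55) and (400,462).

```bash
python3 - <<'E'
from h import *
c=np.load("w1.npy",allow_pickle=True).item()
g=c["img"].max(2)
m=(g<48).astype(np.uint8); m[230:]*=1
n,l,st,ce=cv2.connectedComponentsWithStats(m)
for i in range(1,n):
    if st[i,4]>150: print(i,st[i],ce[i].round(1))
i=l[int(270*.64),int(385*.64)]
pts=cv2.findContours((l==i).astype(np.uint8),0,2)[0][0][:,0,:]
r=cv2.minAreaRect(pts);W=plane(c,cv2.boxPoints(r),.06);print("rails",W.round(4).tolist(),W.mean(0))
# slot brightness profile
row=g[int(265*.64),225:290];print(row.tolist())
for t,(u,v) in{"tl":(406,55),"tr":(400,462)}.items(): print(t,plane(c,[u*.64,v*.64],.09)[0].round(4))
# plate corners right side, orange contacts
for z,u,v in((.012,472,95),(.012,462,398),(.012,338,95),(.03,404,175),(.03,402,355)): print(z,plane(c,[u*.64,v*.64],z)[0].round(4))
E
```

```text
1 [247  25  26  22 482] [259.4  35.9]
7 [ 238  116   41  110 4217] [257.  169.7]
8 [    0   241   512   143 38535] [253.5 337. ]
12 [246 288  20  16 316] [255.5 295.5]
rails [[0.5188, 0.2035, 0.06], [0.5552, 0.1909, 0.06], [0.5206, 0.0841, 0.06], [0.4805, 0.0979, 0.06]] [0.51876198 0.14412058 0.06      ]
[72, 79, 78, 79, 76, 74, 72, 79, 79, 78, 80, 77, 73, 33, 40, 32, 37, 40, 37, 40, 32, 28, 25, 37, 37, 35, 36, 33, 36, 34, 26, 27, 26, 30, 24, 28, 26, 26, 27, 29, 20, 30, 42, 35, 34, 41, 37, 38, 36, 38, 38, 38, 62, 132, 144, 141, 139, 139, 139, 142, 141, 141, 140, 139, 140]
tl [0.5594 0.2584 0.09  ]
tr [0.4772 0.0299 0.09  ]
0.012 [0.5997 0.2344 0.012 ]
0.012 [0.5265 0.0201 0.012 ]
0.012 [0.5134 0.2642 0.012 ]
0.03 [0.5388 0.1999 0.03  ]
0.03 [0.4952 0.0776 0.03  ]
```

```bash
python3 - <<'E'
from h import *
c=np.load("w1.npy",allow_pickle=True).item();g=cv2.GaussianBlur(c["img"].max(2),(3,3),0).astype(float)
rows=np.arange(122,222);L=[]
for r in rows:
    w=np.clip(33-g[r,248:272],0,None);L.append((w*np.arange(248,272)).sum()/w.sum())
p=np.polyfit(rows,L,1);print("slot col at",np.polyval(p,[122,222]),np.std(L-np.polyval(p,rows)))
for nm,uv,z in(("slot",[[np.polyval(p,122),122],[np.polyval(p,222),222]],.05),("pad",[[259.4,35.9],[255.5,295.5]],.088)):
    W=plane(c,uv,z);d=W[0]-W[1];a=np.degrees(np.arctan2(d[0],d[1]));m=W.mean(0);print(nm,W.round(4).tolist(),a,m)
    n=np.array([d[1],-d[0]])/np.hypot(*d[:2]);print("lateral of (.5185,.1442):",(np.array([.5185,.1442])-m[:2])@n)
for r in(130,170,215):print(g[r,234:284].round().astype(int).tolist())
E
```

```text
slot col at [261.11611876 258.98603877] 0.3827420939944419
slot [[0.538, 0.1903, 0.05], [0.5015, 0.0903, 0.05]] 20.045645614816767 [0.51974022 0.14030579 0.05      ]
lateral of (.5185,.1442): -0.0024999020966901602
pad [[0.559, 0.2584, 0.088], [0.4763, 0.029, 0.088]] 19.823108585689358 [0.51767174 0.14370296 0.088     ]
lateral of (.5185,.1442): 0.0006106311739050754
[79, 79, 72, 56, 41, 38, 39, 40, 40, 40, 37, 33, 30, 29, 32, 34, 35, 35, 36, 36, 35, 32, 30, 28, 28, 29, 28, 27, 27, 28, 28, 29, 29, 29, 33, 35, 36, 39, 41, 41, 40, 41, 41, 45, 71, 112, 137, 141, 140, 140]
[79, 78, 76, 62, 43, 37, 38, 38, 39, 38, 37, 32, 28, 28, 33, 36, 36, 36, 36, 36, 34, 29, 26, 26, 27, 26, 25, 26, 28, 28, 26, 25, 28, 33, 35, 36, 38, 40, 39, 38, 38, 38, 47, 78, 120, 139, 140, 140, 140, 140]
[77, 78, 75, 61, 42, 36, 35, 35, 35, 35, 34, 31, 28, 30, 35, 37, 37, 36, 36, 33, 28, 26, 26, 25, 24, 25, 27, 29, 29, 28, 27, 29, 33, 36, 36, 35, 35, 35, 35, 34, 36, 56, 97, 131, 138, 136, 135, 135, 136, 136]
```

Request:
carry_out --linear '[[-0.045,0,0],[-0.045,0,0],[-0.045,0,0],[-0.045,0,0],[-0.045,0,0],[-0.045,0,0],[-0.045,0.02,0],[-0.02,0.02,0],[0,0.02,0],[0,0.01,0]]' --twist '[[0,0,0],[0,0,0],[0,0,0],[0,0,0],[0,0,0],[0,0,0],[0,0,0],[0,0,-0.035],[0,0,-0.035],[0,0,-0.035]]' --hand '[1,1,1,1,1,1,1,1,1,1]'

```text
clock: 3.2
position: [0.4752, -0.1926, 0.25]
tcp_rot: [[-0.008, 1.0, -0.0], [1.0, 0.008, 0.0], [0.0, -0.0, -1.0]]
wrist_force: [-0.1, -0.1, -0.8]
finger_gap: 0.999
grasp_force: 0.0
```

```bash
python3 - <<'E'
from h import *
s=arm.read_state();print(s["position"],s["tcp_rot"].round(3).tolist(),s["joint_positions"].round(2))
c=cam("wrist");np.save("w2.npy",c,allow_pickle=True)
cv2.imwrite("pics/w2.png",cv2.resize(c["img"],(800,600),interpolation=cv2.INTER_CUBIC))
E
```

```text
[ 0.47517515 -0.19257988  0.24996894] [[-0.008, 1.0, -0.0], [1.0, 0.008, 0.0], [0.0, -0.0, -1.0]] [-0.53 -0.22  1.87  0.    1.49 -0.54]
```

View pics/w2.png

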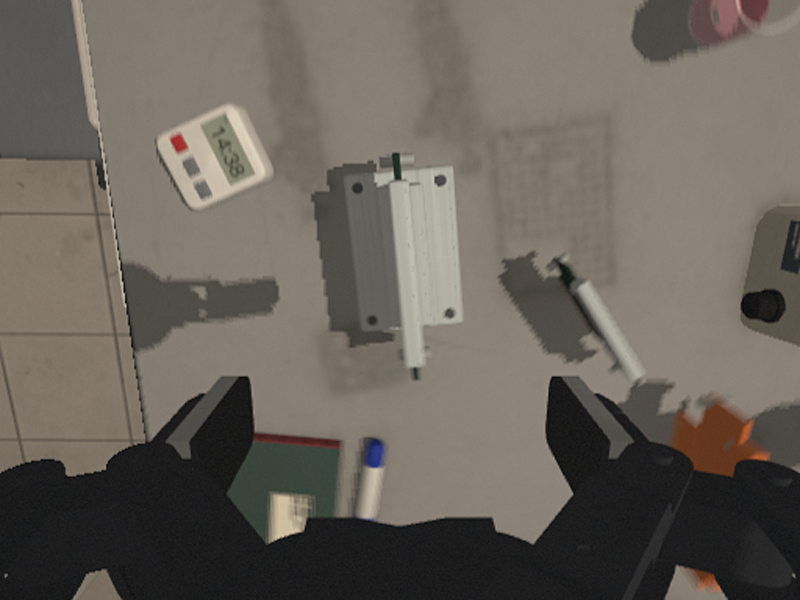

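The card's grip rail runs from (400,182) to (414,366) in the stand, with green ends at (397,153) and (416,378).

```bash
python3 - <<'E'
from h import *
c=np.load("w2.npy",allow_pickle=True).item();g=cv2.cvtColor(c["img"],6)
for v in(185,200,220,250,280,310,330,345,360):
    print(v,g[int(v*.64),240:300:1].tolist())
k=.64
for z in(.08,.1):print(z,plane(c,[[400*k,181*k],[414*k,367*k],[397*k,153*k],[416*k,378*k]],z).round(4).tolist())
E
```

```text
185 [99, 150, 172, 161, 162, 131, 111, 109, 107, 138, 170, 170, 173, 174, 175, 177, 176, 177, 183, 183, 182, 170, 121, 127, 131, 139, 147, 154, 156, 166, 167, 178, 175, 174, 173, 174, 180, 185, 171, 146, 70, 72, 100, 113, 151, 180, 177, 173, 172, 172, 163, 127, 129, 130, 126, 127, 129, 129, 129, 129]
200 [97, 94, 96, 100, 101, 99, 100, 98, 97, 111, 147, 173, 171, 173, 173, 174, 176, 176, 177, 184, 183, 185, 170, 167, 176, 176, 176, 179, 178, 177, 177, 162, 177, 175, 175, 173, 176, 181, 182, 178, 178, 175, 175, 174, 172, 176, 178, 175, 173, 176, 174, 145, 127, 128, 128, 131, 131, 131, 131, 130]
220 [97, 96, 93, 95, 100, 101, 100, 99, 100, 97, 108, 142, 171, 174, 173, 173, 174, 177, 175, 179, 175, 187, 186, 171, 166, 176, 175, 177, 180, 176, 176, 170, 162, 178, 175, 173, 173, 176, 180, 181, 181, 177, 176, 176, 174, 175, 178, 178, 176, 173, 177, 172, 137, 129, 131, 131, 131, 132, 130, 132]
250 [97, 98, 98, 97, 94, 95, 98, 101, 99, 97, 98, 98, 113, 149, 169, 173, 175, 173, 173, 175, 177, 181, 186, 187, 183, 174, 171, 173, 175, 177, 177, 179, 180, 173, 171, 176, 173, 173, 174, 178, 179, 1
[... 1087 characters left out ...]
, 172, 171, 173, 172, 175, 178, 182, 170, 158, 146, 129, 130, 132, 130, 129, 127, 126, 127, 126, 125, 125, 127, 127, 128, 128, 131, 131, 130, 130, 130, 132, 131, 131, 131, 129, 129, 132, 131]
360 [111, 110, 109, 109, 110, 109, 110, 111, 110, 110, 110, 109, 109, 110, 106, 102, 100, 95, 110, 133, 151, 166, 172, 172, 171, 171, 174, 174, 178, 179, 168, 157, 145, 128, 130, 130, 129, 130, 132, 131, 133, 133, 132, 133, 130, 131, 131, 131, 132, 132, 132, 131, 131, 131, 133, 130, 130, 132, 132, 133]
0.08 [[0.4765, -0.1348, 0.08], [0.4864, -0.2504, 0.08], [0.4747, -0.1193, 0.08], [0.4878, -0.2581, 0.08]]
0.1 [[0.4765, -0.1342, 0.1], [0.4857, -0.2419, 0.1], [0.4748, -0.1197, 0.1], [0.487, -0.249, 0.1]]
```

Request:
carry_out --linear '[[0.0046,0.006,0],[0,0,0.03],[0,0,0.03],[0,0,0.03],[0,0,0.03],[0,0,0.025],[0,0,0.015],[0,0,0],[0,0,0]]' --twist '[[0,0,-0.0245],[0,0,0],[0,0,0],[0,0,0],[0,0,0],[0,0,0],[0,0,0],[0,0,0],[0,0,0]]' --hand '[0,0,0,0,0,0,0,0,0]'

```text
clock: 4.15
position: [0.481, -0.1868, 0.0911]
tcp_rot: [[-0.08, 0.997, 0.001], [0.997, 0.08, -0.0], [-0.0, 0.001, -1.0]]
wrist_force: [-0.1, 0.5, 0.6]
finger_gap: 0.503
grasp_force: 0.0
```

```bash
python3 - <<'E'
from h import *
s=arm.read_state();print(s["position"],s["wrist_force"])
c=cam("wrist");cv2.imwrite("pics/w3.png",cv2.resize(c["img"],(640,480)))
E
```

```text
[ 0.48104285 -0.18679022  0.09105976] [-0.0696899   0.49478926  0.60868247]
```

View pics/w3.png

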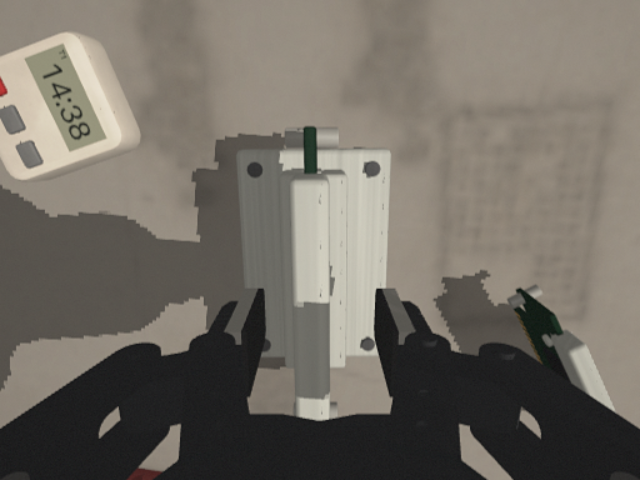

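The rail sits about 8 px left of the jaw centre, roughly 2.5 mm. I'll shift and grip.

Request:
carry_out --linear '[[0,-0.0025,0.001],[0,0,0],[0,0,0],[0,0,0],[0,0,0],[0,0,0],[0,0,0]]' --twist '[[0,0,0],[0,0,0],[0,0,0],[0,0,0],[0,0,0],[0,0,0],[0,0,0]]' --hand '[-0.4,-1,-1,-1,-1,-1,-1]'

```text
clock: 4.9
position: [0.4789, -0.1873, 0.0906]
tcp_rot: [[-0.08, 0.997, 0.001], [0.997, 0.08, -0.001], [-0.001, 0.001, -1.0]]
wrist_force: [-1.1, 0.9, 5.7]
finger_gap: 0.128
grasp_force: 59.7
```

Request:
carry_out --linear '[[0,0,-0.01],[0,0,-0.015],[0,0,-0.025],[0,0,-0.03],[0,0,-0.03],[0,0,0]]' --twist '[[0,0,0],[0,0,0],[0,0,0],[0,0,0],[0,0,0],[0,0,0]]' --hand '[-1,-1,-1,-1,-1,-1]'

```text
clock: 5.5
position: [0.4807, -0.1882, 0.2055]
tcp_rot: [[-0.08, 0.997, 0.009], [0.997, 0.08, -0.005], [-0.006, 0.009, -1.0]]
wrist_force: [0.2, -0.2, -2.5]
finger_gap: 0.129
grasp_force: 58.7
```

```bash
python3 - <<'E'
from h import *
s=arm.read_state();print(s["position"],s["wrist_force"],s["moment"],s["finger_gap"])
c=cam("wrist");np.save("w4.npy",c,allow_pickle=True);cv2.imwrite("pics/w4.png",cv2.resize(c["img"],(800,600)))
E
```

```text
[ 0.4806962  -0.18818383  0.20553409] [ 0.22246773 -0.1500819  -2.46940869] [-0.01787555 -0.09500155  0.03895628] 0.12859652839107366
```

View pics/w4.png

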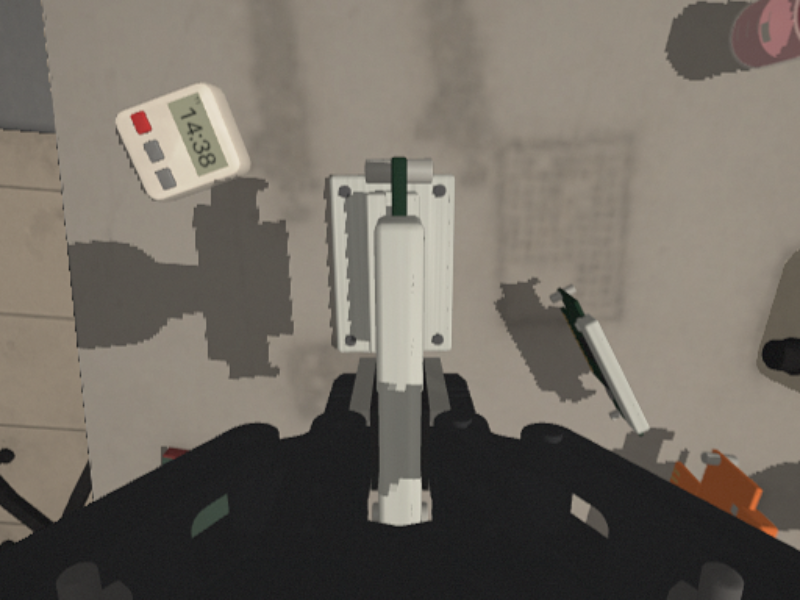

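The card is lifted. Its rail spans rows 218 to 523 at column 400, so I'll work out its offset in the hand and the move to the dock.

```bash
python3 - <<'E'
from h import *
c=np.load("w4.npy",allow_pickle=True).item();s=arm.read_state();p=s["position"];R=s["tcp_rot"];print(R.round(4).tolist(),p)
for dz in(.008,.01,.012):
  o,d=ray(c,np.array([[399,218],[400,523]])*.64)
  # intersect plane at tool z=-dz
  n=R[:,2];P=o+d*(((p-n*dz-o)@n)/(d@n))[:,None];L=(P-p)@R;print(dz,L.round(4).tolist(),L.mean(0).round(4))
E
```

```text
[[-0.0797, 0.9968, 0.0052], [0.9968, 0.0797, -0.0029], [-0.0034, 0.0049, -1.0]] [ 0.47950251 -0.18755469  0.20259223]
0.008 [[0.0538, 0.0025, -0.008], [-0.0317, 0.0028, -0.008]] [ 0.0111  0.0027 -0.008 ]
0.01 [[0.054, 0.0025, -0.01], [-0.03, 0.0028, -0.01]] [ 0.012   0.0027 -0.01  ]
0.012 [[0.0542, 0.0025, -0.012], [-0.0283, 0.0028, -0.012]] [ 0.0129  0.0027 -0.012 ]
```

Request:
carry_out --linear '[[0.03,0.003,0],[0.045,0.009,0],[0.045,0.009,0],[0.045,0.009,0],[0.045,0.009,0],[0.045,0.009,0],[0.045,0.009,0],[0.0296,0.006,0],[0,0,0],[0,0,0]]' --twist '[[0,0,0],[0,0,0],[0,0,0],[0,0,0],[0,0,0],[0,0,0],[0,0,0],[0,0,0.045],[0,0,0.045],[0,0,0.0448]]' --hand '[-1,-1,-1,-1,-1,-1,-1,-1,-1,-1]'

```text
clock: 6.55
position: [0.5134, 0.1478, 0.197]
tcp_rot: [[0.34, 0.94, -0.004], [0.94, -0.34, -0.001], [-0.002, -0.004, -1.0]]
wrist_force: [-0.0, -0.1, -1.6]
finger_gap: 0.13
grasp_force: 58.7
```

Request:
carry_out --linear '[[0,0,0.02],[0,0,0.015],[0,0,0],[0,0,0]]' --twist '[[0,0,0],[0,0,0],[0,0,0],[0,0,0]]' --hand '[-1,-1,-1,-1]'

```text
clock: 6.95
position: [0.5139, 0.1465, 0.1629]
tcp_rot: [[0.337, 0.941, -0.003], [0.941, -0.337, -0.0], [-0.001, -0.002, -1.0]]
wrist_force: [-0.1, -0.3, -1.2]
finger_gap: 0.13
grasp_force: 58.6
```

```bash
python3 - <<'E'
from h import *
s=arm.read_state();print(s["position"],s["tcp_rot"].round(4).tolist(),s["wrist_force"],s["moment"])
c=cam("wrist");np.save("w5.npy",c,allow_pickle=True);cv2.imwrite("pics/w5.png",cv2.resize(c["img"],(800,600)))
b=cam("top");np.save("b5.npy",b,allow_pickle=True)
E
```

```text
[0.51388041 0.14652792 0.16293861] [[0.3371, 0.9415, -0.0028], [0.9415, -0.3371, -0.0004], [-0.0013, -0.0025, -1.0]] [-0.08167245 -0.25077565 -1.17622823] [-0.00949301 -0.03457907 -0.01304427]
```

View pics/w5.png

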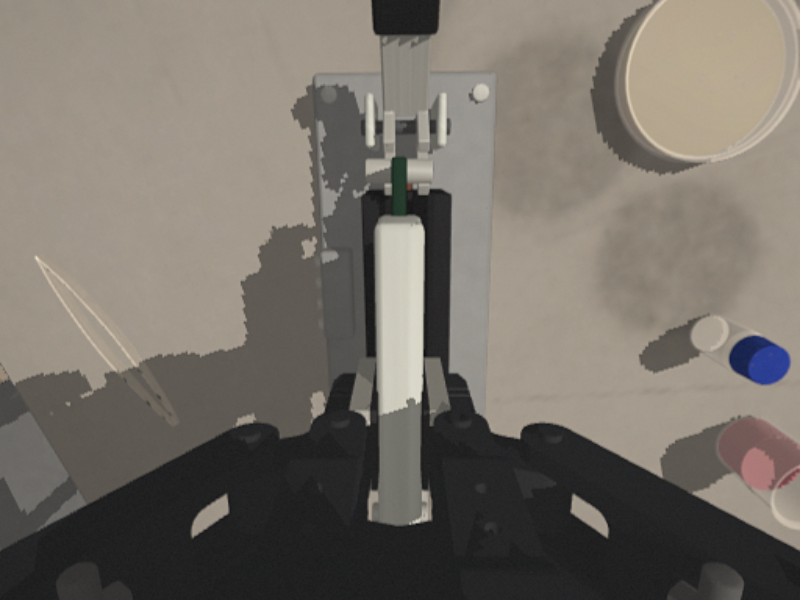

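In this view the card plane sits at column 399.5 and the dock axis (forks, paddle) at 406, about 3 mm off. The pin is at row 170, the lever axle at row 127, and the rail end at row 191. Now I'll check along y.

```bash
python3 - <<'E'
from h import *
c=np.load("w5.npy",allow_pickle=True).item();s=arm.read_state();p=s["position"];R=s["tcp_rot"]
for n,u,v,z in(("pin66",399,170,.1195),("axle85",406,127,.052),("rail56",406,191,.06),("cardend70",399,157,.11),("rail_grip55",399,217,.173),("plate115",406,73,.012),("paddle_in",406,36,.08)):
    print(n,((plane(c,[u*.64,v*.64],z)[0]-p)@R).round(4))
E
```

```text
pin66 [0.065  0.0002 0.0453]
axle85 [0.0829 0.0031 0.1128]
rail56 [0.0553 0.0031 0.1048]
cardend70 [0.0692 0.0002 0.0548]
rail_grip55 [ 0.0554  0.0004 -0.0082]
plate115 [0.1117 0.0033 0.1528]
paddle_in [0.1134 0.0027 0.0848]
```

Request:
carry_out --linear '[[-0.001,0.003,0],[0,0,0.01],[0,0,0.01],[0,0,0.006],[0,0,0.006],[0,0,0]]' --twist '[[0,0,0],[0,0,0],[0,0,0],[0,0,0],[0,0,0],[0,0,0]]' --hand '[-1,-1,-1,-1,-1,-1]'

```text
clock: 7.65
position: [0.5163, 0.1447, 0.1307]
tcp_rot: [[0.337, 0.941, -0.003], [0.941, -0.337, -0.0], [-0.001, -0.002, -1.0]]
wrist_force: [0.2, 0.1, -2.5]
finger_gap: 0.127
grasp_force: 58.7
```

Request:
carry_out --linear '[[0,0,0.004],[0,0,0.004],[0,0,0.003],[0,0,0.002],[0,0,0]]' --twist '[[0,0,0],[0,0,0],[0,0,0],[0,0,0],[0,0,0]]' --hand '[-1,-1,-1,-1,-1]'

```text
clock: 8.15
position: [0.517, 0.1447, 0.1189]
tcp_rot: [[0.337, 0.941, -0.001], [0.941, -0.337, -0.0], [-0.0, -0.001, -1.0]]
wrist_force: [0.2, 0.4, -1.8]
finger_gap: 0.127
grasp_force: 58.7
```

Request:
carry_out --linear '[[0,0,0.0015],[0,0,0.0015],[0,0,0],[0,0,0]]' --twist '[[0,0,0],[0,0,0],[0,0,0],[0,0,0]]' --hand '[-1,-1,-1,-1]'

```text
clock: 8.55
position: [0.5173, 0.1447, 0.1164]
tcp_rot: [[0.337, 0.941, 0.0], [0.941, -0.337, -0.0], [-0.0, 0.0, -1.0]]
wrist_force: [0.2, -0.8, -3.1]
finger_gap: 0.128
grasp_force: 58.7
```

Request:
carry_out --linear '[[0,0,0.001],[0,0,0],[0,0,0]]' --twist '[[0,0,0],[0,0,0],[0,0,0]]' --hand '[-1,-1,-1]'

```text
clock: 8.85
position: [0.5175, 0.1448, 0.1159]
tcp_rot: [[0.337, 0.941, 0.001], [0.941, -0.337, -0.0], [0.0, 0.001, -1.0]]
wrist_force: [-1.5, -0.6, 2.3]
finger_gap: 0.127
grasp_force: 59.4
```

Request:
carry_out --linear '[[0,0,0.001],[0,0,0],[0,0,0]]' --twist '[[0,0,0],[0,0,0],[0,0,0]]' --hand '[-1,-1,-1]'

```text
clock: 9.15
position: [0.5178, 0.145, 0.1153]
tcp_rot: [[0.337, 0.942, 0.001], [0.942, -0.337, 0.0], [0.001, 0.001, -1.0]]
wrist_force: [-2.6, 0.1, 4.9]
finger_gap: 0.133
grasp_force: 59.8
```

Request:
carry_out --linear '[[0,0,0],[0,0,0],[0,0,0],[0,0,-0.015],[0,0,-0.03],[0,0,-0.03],[0,0,-0.03],[0,0,0]]' --twist '[[0,0,0],[0,0,0],[0,0,0],[0,0,0],[0,0,0],[0,0,0],[0,0,0],[0,0,0]]' --hand '[-0.2,-0.2,-0.2,-0.2,-0.2,-0.2,-0.2,-0.2]'

```text
clock: 9.95
position: [0.5202, 0.1452, 0.2263]
tcp_rot: [[0.337, 0.941, 0.011], [0.941, -0.337, 0.002], [0.005, 0.01, -1.0]]
wrist_force: [0.9, -0.0, 0.6]
finger_gap: 0.401
grasp_force: 0.0
```

```bash
python3 - <<'E'
from h import *
s=arm.read_state();print(s["position"],s["tcp_rot"].round(4).tolist(),s["wrist_force"],s["joint_positions"].round(2))
c=cam("wrist");np.save("w6.npy",c,allow_pickle=True)
a=cam("scene");np.save("a6.npy",a,allow_pickle=True)
o,d=0,0
pa=cv2.resize(a["img"][140:220,170:250],(400,400),interpolation=cv2.INTER_CUBIC)
pw=cv2.resize(c["img"][:,100:412],(400,492))[:400]
cv2.imwrite("pics/w6.png",np.hstack([pw,pa]))
E
```

```text
[0.52020909 0.14521456 0.22632978] [[0.337, 0.9414, 0.011], [0.9415, -0.337, 0.0015], [0.0051, 0.0098, -0.9999]] [ 0.85593044 -0.00437497  0.61452842] [ 0.13 -0.14  1.84  0.    1.43  0.48]
```

View pics/w6.png

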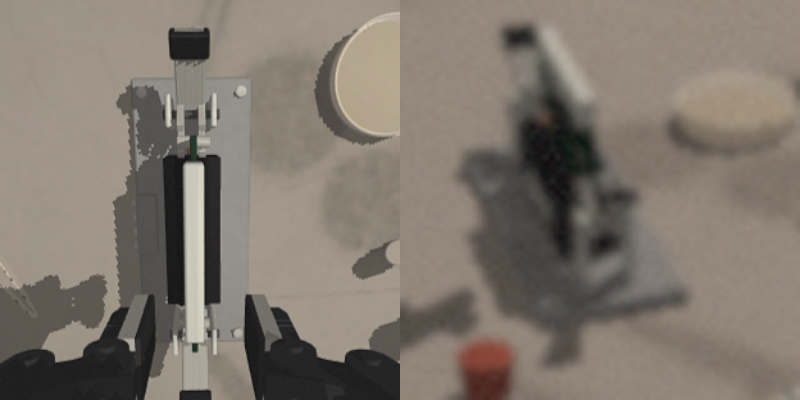

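The card stands upright in the slot with its pins on both open forks. I'll shut the fingers and go outside the left paddle.

Request:
carry_out --linear '[[0.03,-0.002,0],[0.045,0,0],[0.045,0,0],[0.0285,0,0],[0,0,0.02],[0,0,0.035],[0,0,0.035],[0,0,0.02],[0,0,0.01],[0,0,0.0]]' --twist '[[0,0,0],[0,0,0],[0,0,0],[0,0,0],[0,0,0],[0,0,0],[0,0,0],[0,0,0],[0,0,0],[0,0,0]]' --hand '[-1,-1,-1,-1,-1,-1,-1,-1,-1,-1]'

```text
clock: 11.05
position: [0.5637, 0.2846, 0.0964]
tcp_rot: [[0.337, 0.941, -0.005], [0.941, -0.337, -0.002], [-0.003, -0.004, -1.0]]
wrist_force: [0.2, 0.1, -0.5]
finger_gap: -0.002
grasp_force: 0.0
```

```bash
cat >> h.py <<'E'
def dk():
    s=arm.read_state();d=s["position"]-[.5176,.1445,0];R=s["tcp_rot"];f=s["wrist_force"]
    e=np.array([.337,.9415,0]);n=np.array([.9415,-.337,0])
    print("t",round(s["clock"],2),"dock x,y,z mm",(1e3*np.array([d@n,d@e,d[2]])).round(1),"F n,e,z",np.round([f@n,f@e,f[2]],1),R.round(4).tolist())
E
python3 - <<'E'
from h import *
dk()
c=cam("wrist");np.save("w7.npy",c,allow_pickle=True);cv2.imwrite("pics/w7.png",cv2.resize(c["img"],(640,480)))
E
```

```text
t 11.05 dock x,y,z mm [ -3.8 147.4  96.4] F n,e,z [ 0.1  0.2 -0.5] [[0.3371, 0.9415, -0.0049], [0.9415, -0.3371, -0.0017], [-0.0033, -0.004, -1.0]]
```

View pics/w7.png

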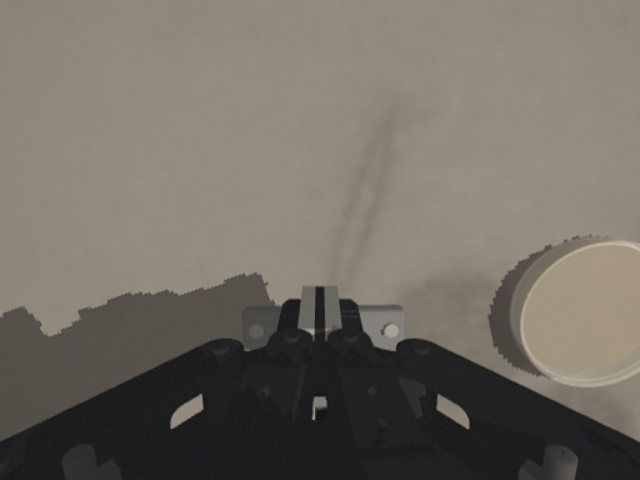

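Request:
carry_out --linear '[[0,0.002,0],[-0.003,0,0],[-0.003,0,0],[-0.003,0,0],[0,0,0]]' --twist '[[0,0,0],[0,0,0],[0,0,0],[0,0,0],[0,0,0]]' --hand '[-1,-1,-1,-1,-1]'

```text
clock: 11.6
position: [0.5655, 0.2773, 0.1014]
tcp_rot: [[0.337, 0.941, 0.004], [0.941, -0.338, 0.004], [0.005, 0.003, -1.0]]
wrist_force: [0.0, 4.2, 2.8]
finger_gap: -0.001
grasp_force: 2.4
```

```bash
python3 - <<'E'
from h import *
dk()
E
```

```text
t 11.6 dock x,y,z mm [  0.4 141.2 101.4] F n,e,z [-1.4  4.   2.8] [[0.3375, 0.9413, 0.0042], [0.9413, -0.3375, 0.004], [0.0052, 0.0026, -1.0]]
```

Request:
carry_out --linear '[[-0.0025,0,0],[-0.0025,0,0],[0,0,0],[0,0,0],[0,0,0]]' --twist '[[0,0,0],[0,0,0],[0,0,0],[0,0,0],[0,0,0]]' --hand '[-1,-1,-1,-1,-1]'

```text
clock: 12.1
position: [0.5651, 0.2746, 0.1033]
tcp_rot: [[0.337, 0.941, 0.008], [0.941, -0.337, 0.008], [0.01, 0.005, -1.0]]
wrist_force: [1.9, 9.1, 6.0]
finger_gap: 0.0
grasp_force: 4.7
```

```bash
python3 - <<'E'
from h import *
dk()
E
```

```text
t 12.1 dock x,y,z mm [  0.9 138.5 103.3] F n,e,z [-1.3  9.2  6. ] [[0.3371, 0.9415, 0.0077], [0.9414, -0.3371, 0.0076], [0.0098, 0.0047, -0.9999]]
```

Request:
carry_out --linear '[[-0.001,0,-0.003],[0,0,0],[0,0,0]]' --twist '[[0,0,0],[0,0,0],[0,0,0]]' --hand '[-1,-1,-1]'

```text
clock: 12.4
position: [0.5643, 0.2725, 0.1054]
tcp_rot: [[0.337, 0.941, 0.006], [0.941, -0.337, 0.005], [0.007, 0.004, -1.0]]
wrist_force: [1.7, 5.6, 4.1]
finger_gap: 0.001
grasp_force: 3.3
```

```bash
python3 - <<'E'
from h import *
dk()
E
```

```text
t 12.4 dock x,y,z mm [  0.8 136.3 105.4] F n,e,z [-0.3  5.8  4.1] [[0.337, 0.9415, 0.0063], [0.9415, -0.337, 0.0051], [0.007, 0.0042, -1.0]]
```

Request:
carry_out --linear '[[0.006,0,0],[0,0,-0.03],[0,0,-0.03],[-0.031,0,0],[-0.046,0,0],[-0.046,0,0],[-0.046,0,0],[-0.046,0,0],[-0.046,0,0],[-0.03,0,0]]' --twist '[[0,0,0],[0,0,0],[0,0,0],[0,0,0],[0,0,0],[0,0,0],[0,0,0],[0,0,0],[0,0,0],[0,0,0]]' --hand '[-1,-1,-1,-1,-1,-1,-1,-1,-1,-1]'

```text
clock: 13.4
position: [0.4644, -0.0001, 0.1617]
tcp_rot: [[0.338, 0.941, -0.002], [0.941, -0.338, -0.001], [-0.002, -0.001, -1.0]]
wrist_force: [1.0, 0.3, 0.2]
finger_gap: 0.002
grasp_force: 0.0
```

Request:
carry_out --linear '[[0,0,0.02],[0,0,0.03],[0,0,0.015],[0,0,0.005],[0,0,0],[0,0,0]]' --twist '[[0,0,0],[0,0,0],[0,0,0],[0,0,0],[0,0,0],[0,0,0]]' --hand '[-1,-1,-1,-1,-1,-1]'

```text
clock: 14.0
position: [0.4667, 0.0021, 0.0932]
tcp_rot: [[0.337, 0.942, 0.001], [0.942, -0.337, -0.0], [0.0, 0.001, -1.0]]
wrist_force: [-0.5, 1.0, 0.9]
finger_gap: 0.003
grasp_force: 0.0
```

```bash
python3 - <<'E'
from h import *
dk()
E
```

```text
t 14.0 dock x,y,z mm [ 1.000e-01 -1.512e+02  9.320e+01] F n,e,z [-0.8  0.8  0.9] [[0.3369, 0.9416, 0.0011], [0.9416, -0.3369, -0.0004], [0.0, 0.0011, -1.0]]
```

Request:
carry_out --linear '[[0.004,0,0],[0.004,0,0],[0.003,0,-0.003],[0.003,0,-0.003],[0.003,0,-0.003],[0.002,0,-0.002],[0,0,0]]' --twist '[[0,0,0],[0,0,0],[0,0,0],[0,0,0],[0,0,0],[0,0,0],[0,0,0]]' --hand '[-1,-1,-1,-1,-1,-1,-1]'

```text
clock: 14.7
position: [0.4729, 0.0205, 0.1037]
tcp_rot: [[0.337, 0.942, 0.001], [0.942, -0.337, 0.001], [0.001, 0.0, -1.0]]
wrist_force: [-0.3, -1.1, 0.1]
finger_gap: -0.001
grasp_force: 0.3
```

```bash
python3 - <<'E'
from h import *
dk()
E
```

```text
t 14.7 dock x,y,z mm [  -0.3 -131.8  103.7] F n,e,z [ 0.1 -1.2  0.1] [[0.3368, 0.9416, 0.0007], [0.9416, -0.3368, 0.0007], [0.0009, 0.0004, -1.0]]
```

Request:
carry_out --linear '[[0.002,0,-0.001],[0,0,0]]' --twist '[[0,0,0],[0,0,0]]' --hand '[-1,-1]'

```text
clock: 14.9
position: [0.4733, 0.022, 0.1045]
tcp_rot: [[0.337, 0.942, -0.0], [0.942, -0.337, -0.0], [-0.0, -0.0, -1.0]]
wrist_force: [-1.0, -2.7, 2.1]
finger_gap: -0.002
grasp_force: 1.1
```

```bash
python3 - <<'E'
from h import *
dk()
b=cam("top");b0=np.load("b.npy",allow_pickle=True).item()
a=cam("scene");np.save("a8.npy",a,allow_pickle=True);np.save("b8.npy",b,allow_pickle=True)
def patch(im,x0,x1,y0,y1,s): return cv2.resize(im[y0:y1,x0:x1],None,fx=s,fy=s,interpolation=cv2.INTER_CUBIC)
top=np.hstack([patch(x["img"],125,240,165,230,3.4) for x in(b0,b)])
a0=np.load("a6.npy",allow_pickle=True).item()
sc=np.hstack([patch(x["img"],180,232,140,205,6) for x in(a0,a)])
W=max(top.shape[1],sc.shape[1]);f=lambda m:np.pad(m,((0,0),(0,W-m.shape[1]),(0,0)))
o=np.vstack([f(top),f(sc)]);print(o.shape);cv2.imwrite("pics/m8.png",o[:600,:800])
E
```

```text
t 14.9 dock x,y,z mm [  -0.5 -130.3  104.5] F n,e,z [-0.1 -2.9  2.1] [[0.3369, 0.9415, -0.0001], [0.9415, -0.3369, -0.0001], [-0.0001, -0.0001, -1.0]]
(611, 782, 3)
```

View pics/m8.png

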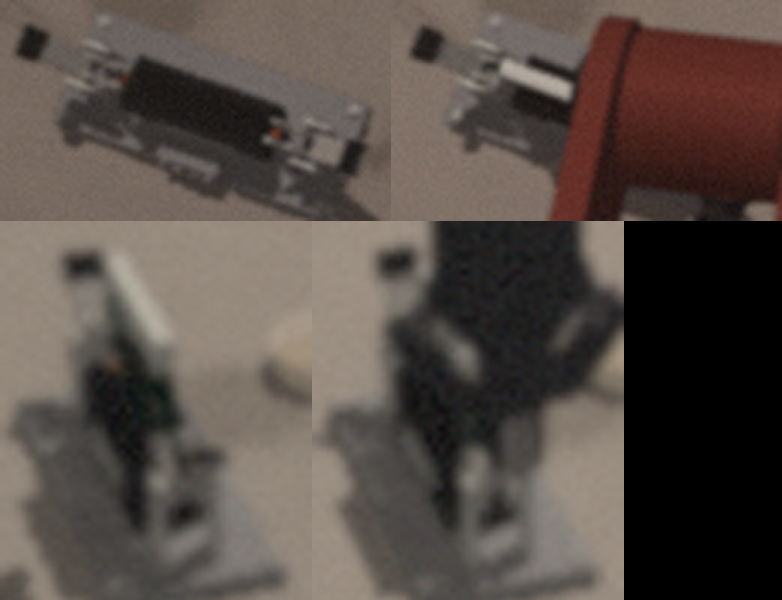

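My picture budget is used, so I'll measure lever angles numerically. The black/steel edge on each arm's inner face is at radius 44 mm.

```bash
cat >> h.py <<'E'
def pt(side,th,r=44,off=-3.5,x=0):
    y=85+r*np.sin(th)+off*np.cos(th); z=52+r*np.cos(th)-off*np.sin(th)
    return np.array([.5176,.1445,0])+1e-3*(x*np.array([.9415,-.337,0])+side*y*np.array([.337,.9415,0])+z*np.array([0,0,1]))
def prof(c,side,ths=np.arange(-.1,1.0,.1)):
    for th in ths: print(round(th,2),"edge",proj(c,pt(side,th))[0].round(1),"top",proj(c,pt(side,th,60))[0].round(1))
E
python3 - <<'E'
from h import *
for n,sd in(("w1",1),("w1",-1),("w5",1),("w6",1)):
    c=np.load(n+".npy",allow_pickle=True).item();g=cv2.cvtColor(c["img"],6)
    print(n,sd);prof(c,sd,[.7,.85]);u,v=proj(c,pt(sd,.85))[0].round().astype(int)
    a=max(v-25,0);print(a,g[a:v+25,u-4:u+4].mean(1).round().astype(int).tolist())
c=cam("wrist");np.save("w8.npy",c,allow_pickle=True);g=cv2.cvtColor(c["img"],6);prof(c,-1,[.4,.5,.6,.7,.8,.9])
for u in(248,256,264):print(u,g[150:300:2,u].tolist())
E
```

```text
w1 1
0.7 edge [258.5  49.8] top [258.8  32.9]
0.85 edge [258.5  44.1] top [258.8  25.2]
19 [136, 136, 136, 138, 124, 96, 98, 78, 29, 36, 42, 39, 32, 29, 28, 29, 30, 29, 29, 28, 28, 28, 28, 30, 28, 29, 26, 49, 81, 96, 104, 112, 120, 124, 124, 125, 125, 125, 124, 125, 124, 125, 125, 125, 125, 125, 125, 125, 124, 125]
w1 -1
0.7 edge [255.6 285.1] top [255.4 301.1]
0.85 edge [255.5 287.2] top [255.4 303.5]
262 [155, 155, 156, 155, 156, 156, 155, 156, 156, 156, 156, 156, 156, 156, 156, 156, 156, 156, 156, 156, 156, 156, 156, 156, 160, 131, 21, 31, 34, 36, 35, 34, 34, 35, 35, 35, 35, 35, 36, 34, 33, 36, 100, 142, 140, 140, 140, 139, 139, 138]
w5 1
0.7 edge [260.6  27.2] top [ 2.61e+02 -2.00e-01]
0.85 edge [260.6  19.2] top [260.9 -11. ]
0 [32, 31, 31, 32, 31, 32, 32, 32, 30, 31, 31, 31, 30, 32, 30, 30, 31, 30, 32, 31, 28, 33, 69, 94, 96, 101, 107, 113, 121, 126, 130, 135, 136, 136, 136, 136, 136, 136, 137, 136, 137, 136, 137, 136]
w6 1
0.7 edge [249.   49.7] top [248.8  31.2]
0.85 edge [249.1  43.6] top [248.8  22.9]
19 [145, 145, 133, 115, 120, 97, 34, 38, 46, 44, 36, 32, 29, 32, 32, 30, 
[... 724 characters left out ...]
 33, 34, 35, 37, 34, 36]
256 [85, 67, 162, 157, 157, 157, 158, 156, 157, 158, 157, 157, 157, 157, 158, 158, 159, 158, 157, 157, 158, 159, 160, 158, 166, 24, 34, 37, 35, 36, 37, 37, 37, 35, 35, 35, 40, 45, 49, 38, 33, 106, 155, 148, 133, 31, 34, 32, 32, 33, 35, 33, 35, 37, 35, 34, 39, 55, 34, 37, 32, 36, 35, 34, 33, 33, 36, 36, 34, 34, 37, 33, 36, 35, 36]
264 [50, 67, 161, 157, 158, 157, 157, 157, 156, 157, 157, 157, 158, 157, 156, 156, 156, 155, 156, 155, 158, 157, 156, 156, 162, 22, 33, 35, 36, 35, 35, 33, 36, 35, 36, 36, 34, 42, 50, 38, 30, 123, 160, 151, 134, 117, 118, 117, 118, 118, 115, 118, 115, 116, 120, 118, 92, 102, 57, 38, 38, 40, 32, 33, 33, 31, 28, 32, 33, 35, 34, 35, 35, 34, 35]
```

Request:
carry_out --linear '[[-0.006,0,0],[0,0,-0.03],[0,0,-0.03],[0.032,0,0],[0.046,0,0],[0.046,0,0],[0.046,0,0],[0.046,0,0],[0.04,0,0],[0.022,0,0]]' --twist '[[0,0,0],[0,0,0],[0,0,0],[0,0,0],[0,0,0],[0,0,0],[0,0,0],[0,0,0],[0,0,0],[0,0,0]]' --hand '[-1,-1,-1,-1,-1,-1,-1,-1,-1,-1]'

```text
clock: 16.05
position: [0.565, 0.2807, 0.1637]
tcp_rot: [[0.335, 0.942, -0.001], [0.942, -0.335, 0.001], [0.001, -0.001, -1.0]]
wrist_force: [-0.4, -0.3, 0.6]
finger_gap: 0.001
grasp_force: 0.0
```

Request:
carry_out --linear '[[0,0,0.02],[0,0,0.025],[0,0,0.012],[0,0,0.005],[0,0,0],[0,0,0]]' --twist '[[0,0,0],[0,0,0],[0,0,0],[0,0,0],[0,0,0],[0,0,0]]' --hand '[-1,-1,-1,-1,-1,-1]'

```text
clock: 16.65
position: [0.5656, 0.278, 0.1035]
tcp_rot: [[0.337, 0.941, 0.002], [0.941, -0.337, 0.001], [0.001, 0.001, -1.0]]
wrist_force: [0.3, 0.5, 0.5]
finger_gap: -0.002
grasp_force: 0.0
```

```bash
python3 - <<'E'
from h import *
dk()
E
```

```text
t 16.65 dock x,y,z mm [  0.2 141.9 103.5] F n,e,z [0.1 0.6 0.5] [[0.3374, 0.9414, 0.0016], [0.9414, -0.3374, 0.0007], [0.0012, 0.0012, -1.0]]
```

Request:
carry_out --linear '[[-0.004,0,0],[-0.002,0,-0.001],[-0.002,0,-0.0015],[-0.002,0,-0.0015],[-0.002,0,-0.001],[0,0,0]]' --twist '[[0,0,0],[0,0,0],[0,0,0],[0,0,0],[0,0,0],[0,0,0]]' --hand '[-1,-1,-1,-1,-1,-1]'

```text
clock: 17.25
position: [0.5617, 0.2672, 0.1087]
tcp_rot: [[0.337, 0.941, 0.002], [0.941, -0.337, 0.001], [0.002, 0.002, -1.0]]
wrist_force: [2.6, 3.7, 2.3]
finger_gap: 0.001
grasp_force: 2.1
```

```bash
python3 - <<'E'
from h import *
dk()
E
```

```text
t 17.25 dock x,y,z mm [  0.2 130.3 108.7] F n,e,z [1.2 4.4 2.3] [[0.3371, 0.9415, 0.0024], [0.9415, -0.3371, 0.0014], [0.0022, 0.0018, -1.0]]
```

Request:
carry_out --linear '[[-0.001,0,-0.0005],[-0.001,0,-0.0005],[0,0,0]]' --twist '[[0,0,0],[0,0,0],[0,0,0]]' --hand '[-1,-1,-1]'

```text
clock: 17.55
position: [0.5605, 0.265, 0.1087]
tcp_rot: [[0.337, 0.941, 0.001], [0.941, -0.337, 0.0], [0.001, 0.001, -1.0]]
wrist_force: [1.5, 5.3, 2.1]
finger_gap: -0.002
grasp_force: 2.3
```

Request:
carry_out --linear '[[-0.001,0,-0.0005],[-0.001,0,-0.0005],[0,0,0]]' --twist '[[0,0,0],[0,0,0],[0,0,0]]' --hand '[-1,-1,-1]'

```text
clock: 17.85
position: [0.5594, 0.2628, 0.1092]
tcp_rot: [[0.337, 0.941, -0.0], [0.941, -0.337, -0.0], [-0.0, -0.0, -1.0]]
wrist_force: [2.0, 3.2, 2.4]
finger_gap: -0.005
grasp_force: 2.1
```

Request:
carry_out --linear '[[-0.001,0,-0.0005],[-0.001,0,-0.0005],[0,0,0]]' --twist '[[0,0,0],[0,0,0],[0,0,0]]' --hand '[-1,-1,-1]'

```text
clock: 18.15
position: [0.5587, 0.2608, 0.1102]
tcp_rot: [[0.337, 0.941, -0.0], [0.941, -0.337, -0.0], [-0.001, -0.0, -1.0]]
wrist_force: [1.5, 2.5, 2.8]
finger_gap: -0.001
grasp_force: 1.8
```

Request:
carry_out --linear '[[0.006,0,0],[0,0,-0.028],[0,0,-0.028],[-0.034,0,0],[-0.046,0,0],[-0.046,0,0],[-0.046,0,0],[-0.046,0,0],[-0.035,0,0],[-0.015,0,0]]' --twist '[[0,0,0],[0,0,0],[0,0,0],[0,0,0],[0,0,0],[0,0,0],[0,0,0],[0,0,0],[0,0,0],[0,0,0]]' --hand '[-1,-1,-1,-1,-1,-1,-1,-1,-1,-1]'

```text
clock: 19.15
position: [0.4681, 0.0119, 0.1647]
tcp_rot: [[0.34, 0.941, -0.005], [0.941, -0.34, -0.001], [-0.003, -0.004, -1.0]]
wrist_force: [0.4, 0.0, -0.1]
finger_gap: 0.002
grasp_force: 0.0
```

Request:
carry_out --linear '[[0,0,0.02],[0,0,0.025],[0,0,0.012],[0,0,0.004],[0,0,0],[0,0,0]]' --twist '[[0,0,0],[0,0,0],[0,0,0],[0,0,0],[0,0,0],[0,0,0]]' --hand '[-1,-1,-1,-1,-1,-1]'

```text
clock: 19.75
position: [0.4711, 0.0144, 0.1061]
tcp_rot: [[0.337, 0.942, 0.001], [0.942, -0.337, -0.0], [-0.0, 0.001, -1.0]]
wrist_force: [0.4, -0.6, -1.1]
finger_gap: 0.001
grasp_force: 0.0
```

```bash
cat >> h.py <<'E'
def redge(c,side):
    g=cv2.cvtColor(c["img"],6).astype(int);best=None
    ths=np.linspace(-.1,1,111);P=np.array([proj(c,pt(side,t))[0] for t in ths])
    u=int(P[:,0].mean());col=g[:,u-9:u-4].mean(1)
    if side<0: v=[r for r in range(int(P[:,1].min())-3,int(P[:,1].max())+8) if col[r]>110 and col[r+2:r+6].max()<60]
    else: v=[r-1 for r in range(max(int(P[:,1].min())-5,6),int(P[:,1].max())+8) if col[r]>65 and col[r-6:r-1].max()<60]
    print("edge rows",v,"theta",[round(float(np.interp(r+1 if side<0 else r-1.5,*( (P[:,1],ths) if side<0 else (P[::-1,1],ths[::-1])))),3) for r in v])
E
python3 - <<'E'
from h import *
dk()
for n,sd in(("w1",1),("w1",-1),("w6",1),("w8",-1)):redge(np.load(n+".npy",allow_pickle=True).item(),sd)
c=cam("wrist");np.save("w9.npy",c,allow_pickle=True);redge(c,-1)
E
```

```text
t 19.75 dock x,y,z mm [   0.  -138.1  106.1] F n,e,z [ 0.5 -0.4 -1.1] [[0.3367, 0.9416, 0.0008], [0.9416, -0.3367, -0.0003], [-0.0, 0.0009, -1.0]]
edge rows [46, 47] theta [0.839, 0.81]
edge rows [286, 287] theta [0.83, 0.944]
edge rows [46, 47] theta [0.826, 0.8]
edge rows [198, 199] theta [0.506, 0.519]
edge rows [180, 181] theta [0.506, 0.519]
```

Request:
carry_out --linear '[[0.005,0,0],[0.003,0,0],[0.002,0,-0.001],[0.002,0,-0.001],[0,0,0]]' --twist '[[0,0,0],[0,0,0],[0,0,0],[0,0,0],[0,0,0]]' --hand '[-1,-1,-1,-1,-1]'

```text
clock: 20.3
position: [0.4751, 0.0256, 0.108]
tcp_rot: [[0.337, 0.942, 0.001], [0.942, -0.337, -0.001], [-0.0, 0.001, -1.0]]
wrist_force: [-1.7, -2.7, 2.8]
finger_gap: 0.001
grasp_force: 1.7
```

Request:
carry_out --linear '[[0.001,0,-0.0005],[0.001,0,-0.0005],[0,0,0]]' --twist '[[0,0,0],[0,0,0],[0,0,0]]' --hand '[-1,-1,-1]'

```text
clock: 20.6
position: [0.4755, 0.0275, 0.1085]
tcp_rot: [[0.337, 0.941, 0.0], [0.941, -0.337, -0.0], [0.0, 0.0, -1.0]]
wrist_force: [0.6, -3.6, 2.3]
finger_gap: 0.001
grasp_force: 1.8
```

Request:
carry_out --linear '[[0.001,0,-0.0005],[0.001,0,-0.0005],[0,0,0]]' --twist '[[0,0,0],[0,0,0],[0,0,0]]' --hand '[-1,-1,-1]'

```text
clock: 20.9
position: [0.476, 0.0295, 0.1093]
tcp_rot: [[0.337, 0.942, 0.0], [0.942, -0.337, 0.0], [0.0, 0.0, -1.0]]
wrist_force: [0.4, -3.3, 1.9]
finger_gap: -0.002
grasp_force: 1.8
```

Request:
carry_out --linear '[[0.001,0,-0.0004],[0.001,0,-0.0004],[0,0,0]]' --twist '[[0,0,0],[0,0,0],[0,0,0]]' --hand '[-1,-1,-1]'

```text
clock: 21.2
position: [0.4767, 0.0315, 0.1102]
tcp_rot: [[0.337, 0.942, 0.0], [0.942, -0.337, 0.0], [0.0, 0.0, -1.0]]
wrist_force: [-0.2, -3.0, 2.2]
finger_gap: 0.002
grasp_force: 1.9
```

Request:
carry_out --linear '[[0.001,0,-0.0004],[0.001,0,-0.0004],[0,0,0]]' --twist '[[0,0,0],[0,0,0],[0,0,0]]' --hand '[-1,-1,-1]'

```text
clock: 21.5
position: [0.4773, 0.0334, 0.1109]
tcp_rot: [[0.337, 0.942, -0.0], [0.942, -0.337, 0.0], [0.0, -0.0, -1.0]]
wrist_force: [-0.4, -4.2, 2.6]
finger_gap: -0.001
grasp_force: 1.9
```

Request:
carry_out --linear '[[-0.006,0,0],[0,0,-0.028],[0,0,-0.028],[0.034,0,0],[0.046,0,0],[0.046,0,0],[0.046,0,0],[0.046,0,0],[0.024,0,0],[0.011,0,0]]' --twist '[[0,0,0],[0,0,0],[0,0,0],[0,0,0],[0,0,0],[0,0,0],[0,0,0],[0,0,0],[0,0,0],[0,0,0]]' --hand '[-1,-1,-1,-1,-1,-1,-1,-1,-1,-1]'

```text
clock: 22.5
position: [0.5601, 0.2681, 0.1659]
tcp_rot: [[0.335, 0.942, -0.002], [0.942, -0.335, 0.001], [0.0, -0.002, -1.0]]
wrist_force: [-1.7, -0.9, 0.4]
finger_gap: -0.002
grasp_force: 0.0
```

Request:
carry_out --linear '[[0,0,0.02],[0,0,0.022],[0,0,0.012],[0,0,0.004],[0,0,0],[-0.002,0,0],[-0.002,0,0],[0,0,0]]' --twist '[[0,0,0],[0,0,0],[0,0,0],[0,0,0],[0,0,0],[0,0,0],[0,0,0],[0,0,0]]' --hand '[-1,-1,-1,-1,-1,-1,-1,-1]'

```text
clock: 23.3
position: [0.5597, 0.2619, 0.11]
tcp_rot: [[0.337, 0.941, 0.002], [0.941, -0.337, 0.0], [0.001, 0.001, -1.0]]
wrist_force: [-0.0, 0.2, 0.1]
finger_gap: -0.003
grasp_force: 0.0
```

```bash
python3 - <<'E'
from h import *
dk()
E
```

```text
t 23.3 dock x,y,z mm [1.000e-01 1.247e+02 1.100e+02] F n,e,z [-0.1  0.2  0.1] [[0.3373, 0.9414, 0.0016], [0.9414, -0.3373, 0.0005], [0.001, 0.0013, -1.0]]
```

Request:
carry_out --linear '[[-0.0015,0,0],[-0.001,0,-0.0004],[-0.001,0,-0.0004],[0,0,0]]' --twist '[[0,0,0],[0,0,0],[0,0,0],[0,0,0]]' --hand '[-1,-1,-1,-1]'

```text
clock: 23.7
position: [0.5586, 0.2592, 0.1105]
tcp_rot: [[0.337, 0.941, 0.002], [0.941, -0.337, 0.001], [0.002, 0.001, -1.0]]
wrist_force: [1.8, 3.2, 1.8]
finger_gap: 0.001
grasp_force: 1.7
```

Request:
carry_out --linear '[[-0.001,0,-0.0003],[-0.001,0,-0.0003],[0,0,0]]' --twist '[[0,0,0],[0,0,0],[0,0,0]]' --hand '[-1,-1,-1]'

```text
clock: 24.0
position: [0.5579, 0.2572, 0.1111]
tcp_rot: [[0.337, 0.942, 0.002], [0.942, -0.337, 0.001], [0.001, 0.001, -1.0]]
wrist_force: [2.3, 5.1, 3.3]
finger_gap: 0.002
grasp_force: 2.3
```

Request:
carry_out --linear '[[-0.001,0,-0.0003],[-0.001,0,-0.0003],[0,0,0]]' --twist '[[0,0,0],[0,0,0],[0,0,0]]' --hand '[-1,-1,-1]'

```text
clock: 24.3
position: [0.5569, 0.2549, 0.1112]
tcp_rot: [[0.337, 0.941, 0.001], [0.941, -0.337, 0.0], [0.0, 0.001, -1.0]]
wrist_force: [2.0, 4.2, 3.2]
finger_gap: -0.002
grasp_force: 2.4
```

Request:
carry_out --linear '[[-0.001,0,-0.0003],[-0.001,0,-0.0003],[0,0,0]]' --twist '[[0,0,0],[0,0,0],[0,0,0]]' --hand '[-1,-1,-1]'

```text
clock: 24.6
position: [0.5561, 0.253, 0.1116]
tcp_rot: [[0.337, 0.941, 0.0], [0.941, -0.337, 0.0], [0.0, 0.0, -1.0]]
wrist_force: [1.1, 5.6, 4.0]
finger_gap: 0.0
grasp_force: 2.4
```

Request:
carry_out --linear '[[-0.0008,0,-0.0006],[-0.0008,0,-0.0006],[0,0,0]]' --twist '[[0,0,0],[0,0,0],[0,0,0]]' --hand '[-1,-1,-1]'

```text
clock: 24.9
position: [0.5556, 0.2518, 0.1122]
tcp_rot: [[0.337, 0.941, 0.001], [0.941, -0.337, 0.001], [0.001, 0.0, -1.0]]
wrist_force: [5.2, 5.1, 1.2]
finger_gap: 0.004
grasp_force: 3.5
```

Request:
carry_out --linear '[[0.006,0,0],[0,0,-0.028],[0,0,-0.028],[-0.034,0,0],[-0.046,0,0],[-0.046,0,0],[-0.046,0,0],[-0.04,0,0],[-0.02,0,0],[-0.01,0,0]]' --twist '[[0,0,0],[0,0,0],[0,0,0],[0,0,0],[0,0,0],[0,0,0],[0,0,0],[0,0,0],[0,0,0],[0,0,0]]' --hand '[-1,-1,-1,-1,-1,-1,-1,-1,-1,-1]'

```text
clock: 25.9
position: [0.4739, 0.0275, 0.1671]
tcp_rot: [[0.339, 0.941, -0.005], [0.941, -0.339, -0.001], [-0.003, -0.004, -1.0]]
wrist_force: [1.2, -0.6, 0.3]
finger_gap: 0.003
grasp_force: 0.0
```

Request:
carry_out --linear '[[0,0,0.02],[0,0,0.022],[0,0,0.01],[0,0,0.004],[0,0,0],[0.002,0,0],[0.001,0,0],[0,0,0]]' --twist '[[0,0,0],[0,0,0],[0,0,0],[0,0,0],[0,0,0],[0,0,0],[0,0,0],[0,0,0]]' --hand '[-1,-1,-1,-1,-1,-1,-1,-1]'

```text
clock: 26.7
position: [0.4775, 0.0324, 0.1136]
tcp_rot: [[0.337, 0.942, 0.002], [0.942, -0.337, -0.0], [0.0, 0.001, -1.0]]
wrist_force: [0.1, 0.7, -0.5]
finger_gap: -0.001
grasp_force: 0.0
```

```bash
python3 - <<'E'
from h import *
dk()
c=cam("wrist");redge(c,-1)
E
```

```text
t 26.7 dock x,y,z mm [ 1.000e-01 -1.191e+02  1.136e+02] F n,e,z [-0.2  0.7 -0.5] [[0.3366, 0.9416, 0.0015], [0.9416, -0.3366, -0.0001], [0.0004, 0.0015, -1.0]]
edge rows [197, 198] theta [0.271, 0.282]
```

Request:
carry_out --linear '[[0.001,0,0],[0.001,0,-0.0003],[0.001,0,-0.0003],[0,0,0]]' --twist '[[0,0,0],[0,0,0],[0,0,0],[0,0,0]]' --hand '[-1,-1,-1,-1]'

```text
clock: 27.15
position: [0.478, 0.0345, 0.1136]
tcp_rot: [[0.337, 0.941, -0.0], [0.941, -0.337, -0.001], [-0.001, 0.0, -1.0]]
wrist_force: [-1.7, -4.0, 2.5]
finger_gap: -0.003
grasp_force: 2.2
```

Request:
carry_out --linear '[[0.001,0,-0.0004],[0.001,0,-0.0004],[0,0,0]]' --twist '[[0,0,0],[0,0,0],[0,0,0]]' --hand '[-1,-1,-1]'

```text
clock: 27.45
position: [0.4784, 0.0359, 0.1141]
tcp_rot: [[0.337, 0.942, -0.001], [0.942, -0.337, -0.003], [-0.003, 0.0, -1.0]]
wrist_force: [-2.1, -7.8, 2.3]
finger_gap: -0.001
grasp_force: 3.7
```

Request:
carry_out --linear '[[0.001,0,-0.0005],[0,0,0],[0,0,0]]' --twist '[[0,0,0],[0,0,0],[0,0,0]]' --hand '[-1,-1,-1]'

```text
clock: 27.75
position: [0.4785, 0.0363, 0.1143]
tcp_rot: [[0.337, 0.942, -0.001], [0.941, -0.337, -0.004], [-0.004, -0.0, -1.0]]
wrist_force: [-2.5, -9.2, 0.5]
finger_gap: -0.004
grasp_force: 4.6
```

Request:
carry_out --linear '[[-0.008,0,0],[0,0,-0.026],[0,0,-0.028],[0.034,0,0],[0.046,0,0],[0.046,0,0],[0.046,0,0],[0.04,0,0],[0.018,0,0],[0.01,0,0]]' --twist '[[0,0,0],[0,0,0],[0,0,0],[0,0,0],[0,0,0],[0,0,0],[0,0,0],[0,0,0],[0,0,0],[0,0,0]]' --hand '[-1,-1,-1,-1,-1,-1,-1,-1,-1,-1]'

```text
clock: 28.75
position: [0.5571, 0.2577, 0.1682]
tcp_rot: [[0.336, 0.942, -0.001], [0.942, -0.336, 0.001], [0.0, -0.001, -1.0]]
wrist_force: [-0.2, -0.2, 0.2]
finger_gap: -0.0
grasp_force: 0.0
```

Request:
carry_out --linear '[[0,0,0.02],[0,0,0.022],[0,0,0.01],[0,0,0.002],[0,0,0],[0,0,0]]' --twist '[[0,0,0],[0,0,0],[0,0,0],[0,0,0],[0,0,0],[0,0,0]]' --hand '[-1,-1,-1,-1,-1,-1]'

```text
clock: 29.35
position: [0.5579, 0.2562, 0.116]
tcp_rot: [[0.338, 0.941, 0.002], [0.941, -0.338, 0.001], [0.001, 0.002, -1.0]]
wrist_force: [-0.6, -0.5, -0.1]
finger_gap: 0.001
grasp_force: 0.0
```

```bash
python3 - <<'E'
from h import *
dk()
E
```

```text
t 29.35 dock x,y,z mm [  0.3 118.7 116. ] F n,e,z [-0.4 -0.7 -0.1] [[0.3375, 0.9413, 0.002], [0.9413, -0.3375, 0.0007], [0.0014, 0.0016, -1.0]]
```

Request:
carry_out --linear '[[-0.0025,0,0],[-0.0015,0,0],[-0.001,0,0],[-0.001,0,-0.0002],[0,0,0],[0,0,0]]' --twist '[[0,0,0],[0,0,0],[0,0,0],[0,0,0],[0,0,0],[0,0,0]]' --hand '[-1,-1,-1,-1,-1,-1]'

```text
clock: 29.95
position: [0.5563, 0.2521, 0.1162]
tcp_rot: [[0.337, 0.942, 0.004], [0.942, -0.337, 0.004], [0.005, 0.002, -1.0]]
wrist_force: [3.0, 4.8, 0.4]
finger_gap: -0.002
grasp_force: 3.1
```

```bash
python3 - <<'E'
from h import *
dk()
E
```

```text
t 29.95 dock x,y,z mm [  0.2 114.4 116.2] F n,e,z [1.2 5.5 0.4] [[0.3369, 0.9415, 0.0038], [0.9415, -0.3369, 0.0037], [0.0048, 0.0024, -1.0]]
```

Request:
carry_out --linear '[[-0.001,0,-0.0003],[0,0,0],[0,0,0]]' --twist '[[0,0,0],[0,0,0],[0,0,0]]' --hand '[-1,-1,-1]'

```text
clock: 30.25
position: [0.5561, 0.2516, 0.1165]
tcp_rot: [[0.337, 0.942, 0.004], [0.942, -0.337, 0.005], [0.006, 0.003, -1.0]]
wrist_force: [3.1, 7.3, -1.2]
finger_gap: 0.001
grasp_force: 4.0
```

```bash
python3 - <<'E'
from h import *
dk()
E
```

```text
t 30.25 dock x,y,z mm [1.000e-01 1.139e+02 1.165e+02] F n,e,z [ 0.4  7.9 -1.2] [[0.3369, 0.9415, 0.0044], [0.9415, -0.337, 0.0047], [0.0059, 0.0025, -1.0]]
```

Request:
carry_out --linear '[[-0.001,0,0],[0,0,0],[0,0,0]]' --twist '[[0,0,0],[0,0,0],[0,0,0]]' --hand '[-1,-1,-1]'

```text
clock: 30.55
position: [0.556, 0.2513, 0.1166]
tcp_rot: [[0.337, 0.942, 0.005], [0.942, -0.337, 0.006], [0.007, 0.003, -1.0]]
wrist_force: [4.5, 9.5, 0.5]
finger_gap: -0.001
grasp_force: 4.9
```

```bash
python3 - <<'E'
from h import *
dk()
E
```

```text
t 30.55 dock x,y,z mm [  0.2 113.4 116.6] F n,e,z [ 1.  10.5  0.5] [[0.3369, 0.9415, 0.0051], [0.9415, -0.3369, 0.0059], [0.0073, 0.0028, -1.0]]
```

L behaves as a stiff stop: force rises about 5 N/mm with no plateau. I'll back off and re-check R the same way.

Request:
carry_out --linear '[[0.008,0,0],[0,0,-0.024],[0,0,-0.028],[-0.034,0,0],[-0.046,0,0],[-0.046,0,0],[-0.046,0,0],[-0.04,0,0],[-0.018,0,0],[-0.009,0,0]]' --twist '[[0,0,0],[0,0,0],[0,0,0],[0,0,0],[0,0,0],[0,0,0],[0,0,0],[0,0,0],[0,0,0],[0,0,0]]' --hand '[-1,-1,-1,-1,-1,-1,-1,-1,-1,-1]'

```text
clock: 31.55
position: [0.4758, 0.0296, 0.167]
tcp_rot: [[0.339, 0.941, -0.001], [0.941, -0.339, -0.001], [-0.001, -0.0, -1.0]]
wrist_force: [0.6, 0.2, -0.2]
finger_gap: 0.0
grasp_force: 0.0
```

Request:
carry_out --linear '[[0,0,0.02],[0,0,0.02],[0,0,0.01],[0,0,0.002],[0,0,0],[0,0,0]]' --twist '[[0,0,0],[0,0,0],[0,0,0],[0,0,0],[0,0,0],[0,0,0]]' --hand '[-1,-1,-1,-1,-1,-1]'

```text
clock: 32.15
position: [0.4773, 0.0314, 0.1161]
tcp_rot: [[0.337, 0.942, 0.001], [0.942, -0.337, -0.0], [0.0, 0.001, -1.0]]
wrist_force: [0.1, 0.0, 1.0]
finger_gap: -0.005
grasp_force: 0.0
```

```bash
python3 - <<'E'
from h import *
dk()
c=cam("wrist");np.save("w10.npy",c,allow_pickle=True);redge(c,-1)
E
```

```text
t 32.15 dock x,y,z mm [   0.2 -120.1  116.1] F n,e,z [0.1 0.  1. ] [[0.3366, 0.9417, 0.0015], [0.9417, -0.3366, -0.0002], [0.0003, 0.0014, -1.0]]
edge rows [192] theta [0.252]
```

Request:
carry_out --linear '[[0.0025,0,0],[0.0015,0,0],[0.001,0,0],[0.001,0,0],[0,0,0],[0,0,0]]' --twist '[[0,0,0],[0,0,0],[0,0,0],[0,0,0],[0,0,0],[0,0,0]]' --hand '[-1,-1,-1,-1,-1,-1]'

```text
clock: 32.8
position: [0.4788, 0.0355, 0.1161]
tcp_rot: [[0.337, 0.942, -0.0], [0.942, -0.337, -0.004], [-0.004, 0.001, -1.0]]
wrist_force: [-2.7, -6.6, 4.8]
finger_gap: 0.003
grasp_force: 3.7
```

```bash
python3 - <<'E'
from h import *
dk()
E
```

```text
t 32.8 dock x,y,z mm [   0.2 -115.7  116.1] F n,e,z [-0.3 -7.1  4.8] [[0.3368, 0.9416, -0.0003], [0.9416, -0.3368, -0.0038], [-0.0036, 0.001, -1.0]]
```

Request:
carry_out --linear '[[0.001,0,-0.0006],[0,0,0],[0,0,0],[0,0,0]]' --twist '[[0,0,0],[0,0,0],[0,0,0],[0,0,0]]' --hand '[-1,-1,-1,-1]'

```text
clock: 33.2
position: [0.4788, 0.036, 0.1163]
tcp_rot: [[0.337, 0.942, -0.001], [0.942, -0.337, -0.005], [-0.005, 0.001, -1.0]]
wrist_force: [-2.7, -8.8, 2.8]
finger_gap: 0.001
grasp_force: 4.5
```

```bash
python3 - <<'E'
from h import *
dk()
E
```

```text
t 33.2 dock x,y,z mm [ 1.000e-01 -1.152e+02  1.163e+02] F n,e,z [ 0.5 -9.2  2.8] [[0.3369, 0.9416, -0.0009], [0.9415, -0.3369, -0.0048], [-0.0048, 0.0007, -1.0]]
```

Request:
carry_out --linear '[[0.0008,0,-0.0004],[0,0,0],[0,0,0],[0,0,0]]' --twist '[[0,0,0],[0,0,0],[0,0,0],[0,0,0]]' --hand '[-1,-1,-1,-1]'

```text
clock: 33.6
position: [0.4789, 0.0363, 0.1165]
tcp_rot: [[0.337, 0.942, -0.001], [0.942, -0.337, -0.006], [-0.006, 0.001, -1.0]]
wrist_force: [-3.6, -9.7, 2.8]
finger_gap: -0.001
grasp_force: 5.2
```

```bash
python3 - <<'E'
from h import *
dk()
E
```

```text
t 33.6 dock x,y,z mm [ 1.000e-01 -1.149e+02  1.165e+02] F n,e,z [ -0.1 -10.3   2.8] [[0.3369, 0.9416, -0.0013], [0.9415, -0.3369, -0.0058], [-0.0059, 0.0007, -1.0]]
```

R repeats its earlier load curve (−115.0 at 9.5 N, then −115.2 at 9.2 N), so it is hard home. One confirming press on L.

Request:
carry_out --linear '[[-0.008,0,0],[0,0,-0.024],[0,0,-0.028],[0.034,0,0],[0.046,0,0],[0.046,0,0],[0.046,0,0],[0.04,0,0],[0.018,0,0],[0.009,0,0]]' --twist '[[0,0,0],[0,0,0],[0,0,0],[0,0,0],[0,0,0],[0,0,0],[0,0,0],[0,0,0],[0,0,0],[0,0,0]]' --hand '[-1,-1,-1,-1,-1,-1,-1,-1,-1,-1]'

```text
clock: 34.6
position: [0.5571, 0.2574, 0.1679]
tcp_rot: [[0.335, 0.942, -0.001], [0.942, -0.335, 0.0], [-0.0, -0.001, -1.0]]
wrist_force: [0.4, -0.3, 0.0]
finger_gap: -0.001
grasp_force: 0.0
```

Request:
carry_out --linear '[[0,0,0.02],[0,0,0.02],[0,0,0.01],[0,0,0.002],[0,0,0],[0,0,0]]' --twist '[[0,0,0],[0,0,0],[0,0,0],[0,0,0],[0,0,0],[0,0,0]]' --hand '[-1,-1,-1,-1,-1,-1]'

```text
clock: 35.2
position: [0.5578, 0.2559, 0.1174]
tcp_rot: [[0.338, 0.941, 0.002], [0.941, -0.338, 0.001], [0.001, 0.002, -1.0]]
wrist_force: [0.2, 0.4, -0.8]
finger_gap: -0.0
grasp_force: 0.0
```

```bash
python3 - <<'E'
from h import *
dk()
E
```

```text
t 35.2 dock x,y,z mm [  0.3 118.5 117.4] F n,e,z [ 0.   0.4 -0.8] [[0.3375, 0.9413, 0.0018], [0.9413, -0.3375, 0.0006], [0.0012, 0.0015, -1.0]]
```

Request:
carry_out --linear '[[-0.0025,0,0],[-0.0015,0,0],[-0.001,0,0],[-0.001,0,0],[0,0,0],[0,0,0]]' --twist '[[0,0,0],[0,0,0],[0,0,0],[0,0,0],[0,0,0],[0,0,0]]' --hand '[-1,-1,-1,-1,-1,-1]'

```text
clock: 35.8
position: [0.5563, 0.2521, 0.1177]
tcp_rot: [[0.337, 0.942, 0.004], [0.942, -0.337, 0.004], [0.005, 0.002, -1.0]]
wrist_force: [2.1, 6.7, 1.7]
finger_gap: -0.003
grasp_force: 3.3
```

```bash
python3 - <<'E'
from h import *
dk()
E
```

```text
t 35.8 dock x,y,z mm [  0.2 114.3 117.7] F n,e,z [-0.3  7.1  1.7] [[0.3369, 0.9415, 0.004], [0.9415, -0.337, 0.004], [0.0051, 0.0024, -1.0]]
```

Request:
carry_out --linear '[[-0.001,0,-0.0002],[0,0,0],[0,0,0],[0,0,0]]' --twist '[[0,0,0],[0,0,0],[0,0,0],[0,0,0]]' --hand '[-1,-1,-1,-1]'

```text
clock: 36.2
position: [0.5561, 0.2516, 0.1179]
tcp_rot: [[0.337, 0.942, 0.005], [0.942, -0.337, 0.005], [0.006, 0.003, -1.0]]
wrist_force: [2.6, 6.8, 0.6]
finger_gap: -0.002
grasp_force: 4.1
```

```bash
python3 - <<'E'
from h import *
dk()
E
```

```text
t 36.2 dock x,y,z mm [  0.2 113.8 117.9] F n,e,z [0.2 7.3 0.6] [[0.3368, 0.9416, 0.0047], [0.9415, -0.3369, 0.005], [0.0063, 0.0027, -1.0]]
```

Request:
carry_out --linear '[[0.01,0,0],[0.005,0,-0.02],[0,0,-0.04],[0,0,-0.04],[-0.03,0,-0.01],[-0.045,0,0],[-0.04,0,0],[-0.01,0,0],[0,0,0],[0,0,0]]' --twist '[[0,0,0],[0,0,0],[0,0,0],[0,0,0],[0,0,0],[0,0,0],[0,0,0],[0,0,0],[0,0,0],[0,0,0]]' --hand '[-1,-1,-1,-1,-1,-1,-1,-1,-1,-1]'

```text
clock: 37.2
position: [0.5179, 0.1464, 0.2263]
tcp_rot: [[0.337, 0.941, -0.0], [0.941, -0.337, 0.0], [0.0, -0.0, -1.0]]
wrist_force: [0.1, -0.3, 0.5]
finger_gap: 0.002
grasp_force: 0.0
```

```bash
python3 - <<'E'
from h import *
dk()
c=cam("wrist");redge(c,1)
g=cv2.cvtColor(c["img"],6);prof(c,1,[0,.2,.4]);u=int(proj(c,pt(1,.2))[0][0])
for du in(-6,6):print(g[40:200:2,u+du].tolist())
E
```

```text
t 37.2 dock x,y,z mm [ -0.4   1.9 226.3] F n,e,z [ 0.2 -0.3  0.5] [[0.337, 0.9415, -0.0001], [0.9415, -0.337, 0.0002], [0.0002, -0.0002, -1.0]]
edge rows [75, 76] theta [0.25, 0.233]
0 edge [254.2  88.7] top [254.1  87.6]
0.2 edge [254.2  76.5] top [254.1  69.7]
0.4 edge [254.2  64.6] top [254.1  52.6]
[148, 149, 148, 147, 148, 148, 147, 151, 171, 128, 116, 73, 43, 41, 29, 21, 27, 19, 81, 88, 88, 89, 88, 88, 143, 183, 171, 174, 176, 179, 180, 186, 191, 193, 144, 92, 92, 97, 105, 105, 109, 34, 25, 61, 132, 137, 135, 135, 134, 133, 133, 133, 131, 131, 130, 129, 124, 113, 101, 100, 98, 99, 99, 99, 98, 95, 96, 96, 94, 85, 78, 73, 73, 71, 71, 70, 69, 71, 69, 70]
[138, 134, 138, 136, 140, 139, 138, 154, 159, 118, 121, 59, 42, 41, 30, 21, 26, 21, 88, 88, 90, 87, 87, 86, 176, 196, 184, 184, 183, 181, 180, 179, 177, 175, 173, 137, 135, 103, 101, 188, 190, 30, 83, 172, 207, 208, 210, 211, 209, 210, 211, 211, 211, 210, 213, 212, 212, 213, 213, 213, 214, 214, 213, 214, 213, 213, 214, 214, 214, 214, 214, 214, 213, 214, 214, 214, 215, 214, 214, 213]
```

Both levers read about 0.23 to 0.25 rad, so they match, and both stop at repeatable positions. The arm is clear, so I'll hand in.

```bash
python3 -c "
from h import *
print(arm.hand_in())"
```

```text
the job is handed in; nothing more can be done
None
```

The card is in the dock slot and both levers are swung in to repeatable hard stops at about 0.23 to 0.25 rad; presses stayed around 11 N at most in the readings, the arm was clear of everything, and the job was handed in at about 37 s with no verdict returned.

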